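# Unclip the lint filter cover on the cutting table

## Robot

A 7-joint arm with a two-finger parallel gripper is mounted at the origin on the work surface. World frame = base frame: x ahead of the robot, y to its left, z up, the work surface at z = 0. Lengths are in m, angles in degrees, forces in N, time in s.
With the tool pointing down it reaches from about 0.425 to 0.875 m from the base axis. Payload 4.7 kg.
Tool frame: the origin (TCP) lies at the very end of the fingers, on their centre line; the grasp point (between the pads) lies 19 mm behind it (pinch_z is the distance from the TCP to the grasp point, in m); z points along the fingers, y is the direction in which the jaws open and shut (so a half turn about z gives the same grasp; the last joint's range is limited). The gripper opens to 87 mm and grips with 3 to 60 N. Pads are 19 mm wide; open, the fingers measure 117 mm over their backs; the gripper's body (75 mm by 190 mm) begins 51 mm behind the grasp point.
Start: joints at [71.11, 18.392, -4.016, 83.108, 1.295, 78.541, -3.26], TCP at [0.219, -0.612, 0.223] pointing down, gripper open.
Joint ranges: [-163.93, 163.93], [-17.29, 119.83], [-79.2, 71.16], [3.27, 140.29], [-89.18, 269.18], [5.43, 117.66], [-154.24, 154.24]. Speed limits (degrees/s): [147.25, 147.25, 180, 180, 180, 180, 180].

## Interface

Orientations are given as [roll, pitch, yaw] about the fixed x, y, z axes, in that order (R = Rz(yaw) Ry(pitch) Rx(roll)).
In Python, from cell import get_obs, read_camera, camera_params, sign_off, pinch_z gives the robot as it stands.
- The arm moves only by the shell command python3 -m handwheel 'ROWS' [FORCE]. ROWS is JSON, a list of rows, each a list of 5 numbers: the finger opening in m, from 0 to 0.087, then the shift along the tool's x, y, z in m, then the turn about the tool's z in rad. In form: [[jaw, tx, ty, tz, twist], ...]. A call has 1 to 20 rows; each row is the pose to reach, as a shift and turn from the pose commanded when the call began, along the tool's axes at that moment; what a row does not reach only later rows make up. A row lasts 1/10 s, in which the tool goes at most 50 mm and 8.59 degrees, less where a joint would pass 70% of its speed; a pose out of reach is approached as far as the arm can. A call with a gripper value outside its range is refused whole. The fingers move at their own pace and stop on an object; FORCE is the grip in N (left out, the last holds). Time passes only in rows, so rows that repeat a pose let the fingers close. It gives the time, the measured TCP pose, the force and the opening at its end, in the units of the state.
- get_obs(): the state, without advancing time (a new reading comes with each control period).
- read_camera(name): name is "scene" or "top" or "wrist"; returns the picture (384x512x3 uint8, blue, green, red); there is no depth.
- camera_params(name): a dict with "camera_matrix" (3x3 intrinsics, pixels), "R" (3x3) and "t" (3): a world point X has camera coordinates R X + t. Camera axes: x right, y down, z forward; pixel columns grow to the right and rows downward; lengths in m; the calibration is good to about 2 mm. A picture is of the moment at which its call begins: read the wrist's pose just before it. camera_params takes no time and is no camera call; for the wrist camera it gives the pose at the moment of the call.
- sign_off(): hands the job in, once; it reports no verdict.
The state is a dict: "time_s": time; "qpos": joint angles; "joint_velocities": joint speeds; "effort": joint torques, N m; "tool_pos": TCP position; "tool_rot": TCP orientation; "force": force on the tool from outside, world axes, zero at the start; "wrist_torque": the same for the moment, N m; "grip_width": finger opening in m.
Only numpy, scipy, OpenCV 4.12 (cv2) and the standard library are available. Lean on these libraries where they do the work, as an engineer would, in place of code of your own. Each camera call takes 0.05 s, during which the arm holds its last target.

## Task

The filter in the long lint box needs cleaning. Squeeze the two snap tabs on top of the long box's cover together to release it, lift the cover off, and set it down gently, flat and right side up, in the middle of the dark rubber mat. Leave the square box's cover in place.

Things in the scene. Friction and masses are not known exactly. Their poses are not given: they have to be found in the camera images.
- long_cover: Grey clip-on cover of the longer of two lint boxes fixed to the table: 180 mm along x, 110 along y. Origin: middle of the underside of its 5 mm top plate, z up; starts on the box's rim 70 mm above the table. Its 20 mm skirt hangs outside the box (2 mm play), so on a flat surface the origin lies 20 mm above it. Hooked until both tabs are pressed; 25 mm straight up clears the box. About 0.18 kg.
- long_tabs (a point): Midpoint between the long cover's two black upright tabs, 29 mm above the cover's origin, 14 mm below the tab tops, 24 mm above the plate; axes as the cover. Tabs: 40 mm wide along x, 6 thick, outer faces at y = +28 and -28 mm. Each slides inward up to 12 mm (spring 1.5 to 4.5 N) and unhooks at 5 to 7 mm; squeezed fully they are 32 mm wide and carry the cover. They spring back when let go.
- mat: Dark flat rubber mat fixed to the table, 240 mm along its x, 200 mm along its y, 4 mm thick. Origin: centre of its underside, on the table; z is up. It is bare and nothing stands over it.
- square_cover: Cover of the other, smaller box, to be left alone: 110 mm by 110 mm, otherwise the same height, make and tabs as the long one. Origin: centre of the underside of its top plate, 70 mm above the table; z is up.
Mind the look-alikes: they are no part of the job. What is shaped like the long_cover but blue or turquoise is not meant.

How it is judged (in metres and radians):
On the way, in this order (a step that is already met when the one before it is completed fails the run):
1. the long cover is lifted clear of its box in the fingers (height (world z) of long_cover above 0.095 m and contact force between the fingers and long_cover above 0.5 N), for 0.2 s.
2. it is carried, still in the fingers, to within 25 mm above its resting height over the mat (horizontal distance between long_cover and mat below 0.05 m and height (world z) of long_cover below 0.049 m and contact force between the fingers and long_cover above 0.5 N), for 0.05 s.
At the end, for the whole second after the job is handed in: The long cover lies at rest on the mat, right side up, level within 10 degrees, its centre within 50 mm of the mat's centre (any heading) and at its resting height within about 8 mm; the square box's cover has moved less than 15 mm (horizontal distance between long_cover and mat below 0.05 m and height (world z) of long_cover between 0.016 and 0.032 m and z of long_cover in the frame of mat above 0.016 m and angle between long_cover's own z axis and vertical below 0.17 rad and linear speed of long_cover below 0.02 m/s and distance of square_cover from where it was at the start of the episode below 0.015 m); the robot touches nothing.
It fails at once if the square box's cover is taken off or shifted by 15 mm (distance of square_cover from where it was at the start of the episode above 0.015 m).
It also fails if it takes over 40 s, if anything falls off the work surface, if the arm or the gripper's body presses on something with over 40 N, if the wrist force passes 120 N, or if a joint passes its speed limit or range.

## Working session

There is one attempt and no reset: what is moved stays moved. The work goes in short steps, Python scripts to look and compute and a shell command to move; the robot and the scene stay as the last step left them, time stands still between calls to the robot, and variables do not carry over. Pictures are saved under pics/ and viewed, and the job is handed in when it is done.

```bash
mkdir -p pics
python3 - <<'E'
from cell import *
import cv2
for n in("scene","top"):
    cv2.imwrite(f"pics/{n}0.png",read_camera(n))
o=get_obs();print(o['tool_pos'],o['tool_rot'],o['grip_width'],o['time_s'],pinch_z)
E
```

```text
[ 0.21886434 -0.61152775  0.22156629] [-1.79902498e+02  6.55860519e-03  1.96988835e+01] 0.0867462639732599 0.1 0.0187
```

View pics/scene0.png

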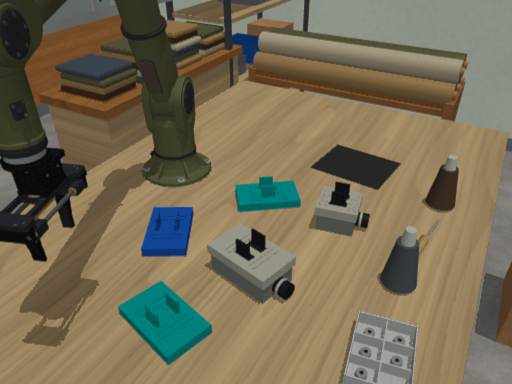

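View pics/top0.png

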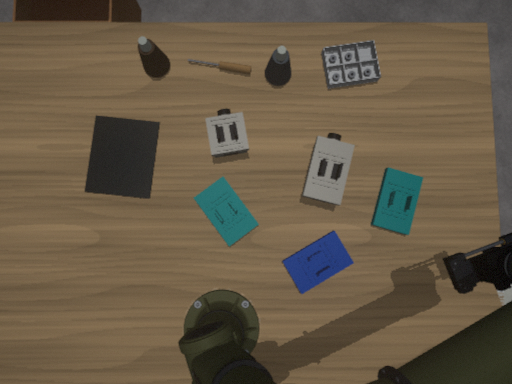

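The scene picture shows the robot at upper left, the grey long box near (252,258), and the grey square box near (339,207). Candidates in the top picture:
- grey long box (328,170): chosen, because it is grey and elongated
- grey square box (227,133): leave alone
- teal covers (226,211) and (398,201): look-alikes
- blue cover (318,262): look-alike

The mat is at (123,157). Next I'll take close crops.

Run:
```python
import cv2,numpy as np
im=cv2.imread("pics/top0.png")
a=cv2.resize(im[125:215,290:370],None,fx=6.5,fy=6.5,interpolation=cv2.INTER_CUBIC);cv2.imwrite("pics/c1.png",a)
b=cv2.resize(im[105:210,75:170],None,fx=5,fy=5,interpolation=cv2.INTER_CUBIC);cv2.imwrite("pics/c2.png",b)
from cell import camera_params
p=camera_params("top");print(p)
```

```text
{'camera_matrix': array([[369.97960888,   0.        , 255.03624472],
       [  0.        , 369.97960888, 193.19593488],
       [  0.        ,   0.        ,   1.        ]]), 'R': array([[-0.00405052, -0.99995785,  0.00824009],
       [-0.99592782,  0.00329179, -0.09009404],
       [ 0.09006312, -0.00857146, -0.99589917]]), 't': array([-0.10086187,  0.39697343,  1.09541823])}
```

View pics/c1.png

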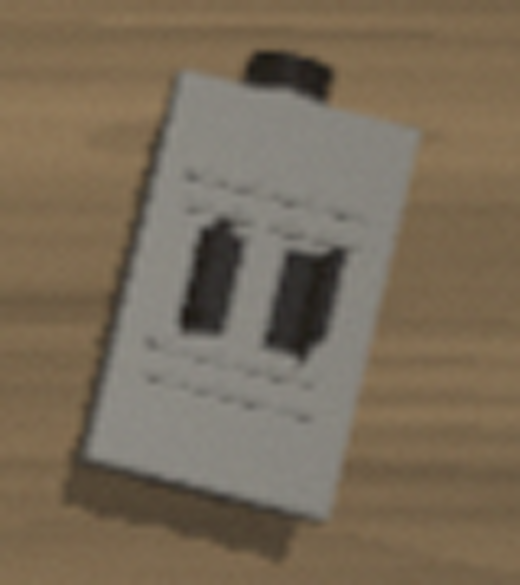

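View pics/c2.png

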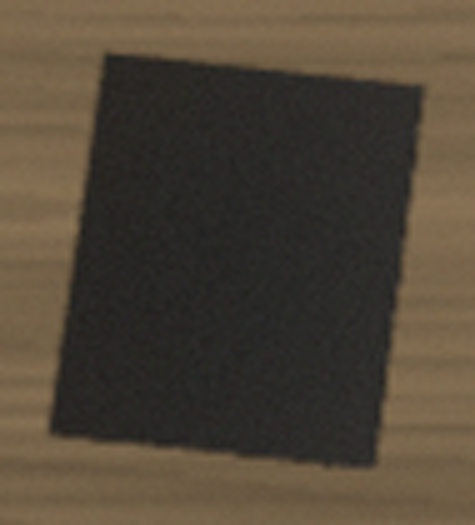

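The crop confirms the elongated grey cover with two upright black tabs. Its plate corners in the crop are (180,72), (418,130), (327,520) and (87,460). The mat corners are (105,55), (423,88), (375,465) and (50,433).

```bash
cat > h.py <<'E'
import numpy as np
from cell import *
def proj(n,uv,z,p=None):
    p=p or camera_params(n);K,R,t=p['camera_matrix'],np.array(p['R']),np.array(p['t'])
    c=-R.T@t;d=R.T@np.linalg.solve(K,[uv[0],uv[1],1]);return c+d*(z-c[2])/d[2]
E
python3 - <<'E'
from h import *
def show(n,c,s,o,z):
    P=np.array([proj("top",(np.array(q)+.5)/s-.5+o,z)[:2] for q in c])
    e=np.roll(P,-1,0)-P
    print(n,P.mean(0).round(4),np.linalg.norm(e,axis=1).round(4),np.degrees(np.arctan2(e[:,1],e[:,0])).round(1))
    return P.mean(0)
c=show("cover",[(180,72),(418,130),(327,520),(87,460)],6.5,np.array([290,125]),.075)
m=show("mat",[(105,55),(423,88),(375,465),(50,433)],5,np.array([75,105]),.004)
# tab tops z=.113
o=get_obs();from scipy.spatial.transform import Rotation as r
R=r.from_euler('xyz',o['tool_rot'],degrees=True).as_matrix();print(R.round(3))
print("tool shift to cover",R.T@(np.r_[c,.2216]-o['tool_pos']))
E
```

```text
cover [ 0.4583 -0.3136] [0.109  0.1796 0.1084 0.1792] [-104.1  165.5   75.7  -14.3]
mat [0.5129 0.3043] [0.1981 0.2354 0.1985 0.2365] [-96.1 174.   84.2  -6.1]
[[ 0.941  0.337 -0.001]
 [ 0.337 -0.941  0.002]
 [-0.    -0.002 -1.   ]]
tool shift to cover [ 3.25880896e-01 -1.99732346e-01  2.68883713e-04]
```

```bash
python3 -m handwheel '[[0.087,0.04,-0.025,0,0.1],[0.087,0.08,-0.05,0,0.2],[0.087,0.12,-0.074,0,0.3],[0.087,0.16,-0.098,0,0.4],[0.087,0.2,-0.122,0,0.5],[0.087,0.24,-0.147,0,0.595],[0.087,0.28,-0.172,0,0.595],[0.087,0.31,-0.19,0,0.595],[0.087,0.326,-0.2,0,0.595],[0.087,0.326,-0.2,0,0.595],[0.087,0.326,-0.2,0,0.595],[0.087,0.326,-0.2,0,0.595]]' 20
python3 - <<'E'
from h import *
import cv2
p=camera_params("wrist");cv2.imwrite("pics/w1.png",read_camera("wrist"))
o=get_obs();print(o['tool_pos'],o['tool_rot'],o['joint_velocities'].round(2),p)
E
```

```text
time_s: 1.3
tool_pos: [0.4573, -0.3155, 0.2223]
tool_rot: [180.0, 0.0, -14.5]
force: [-0.0, -1.1, -0.1]
grip_width: 0.0871
[ 0.45730184 -0.31552238  0.22231616] [ 1.79965921e+02  3.61196856e-02 -1.45642671e+01] [ 0.16 -0.18 -0.24  0.   -0.19 -0.04 -0.09] {'camera_matrix': array([[336.44709895,   0.        , 257.80086131],
       [  0.        , 336.44709895, 190.83655032],
       [  0.        ,   0.        ,   1.        ]]), 'R': array([[-2.50320049e-01, -9.68162855e-01,  7.47565331e-04],
       [-9.34855942e-01,  2.41909139e-01,  2.59854450e-01],
       [-2.51762269e-01,  6.43479127e-02, -9.65647506e-01]]), 't': array([-0.19232024,  0.47274998,  0.52541357])}
```

View pics/w1.png

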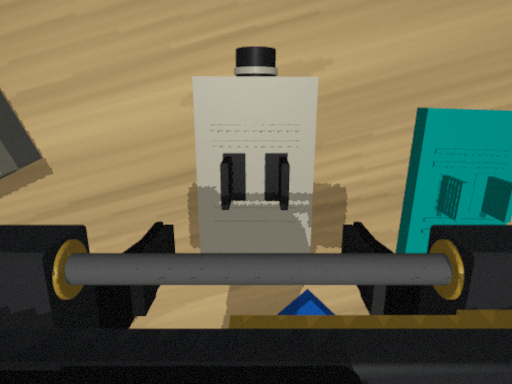

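The wrist view shows the grey cover centred between the fingers. Its far corners are at about (193,79) and (317,77), and the tabs' near top edges span about columns 221–290 at row 207. A teal look-alike is at right.

Run:
```python
import cv2
im=cv2.imread("pics/w1.png")
cv2.imwrite("pics/w1c.png",cv2.resize(im[65:225,180:330],None,fx=3.7,fy=3.7,interpolation=cv2.INTER_CUBIC))
```

```text
(no output)
```

View pics/w1c.png

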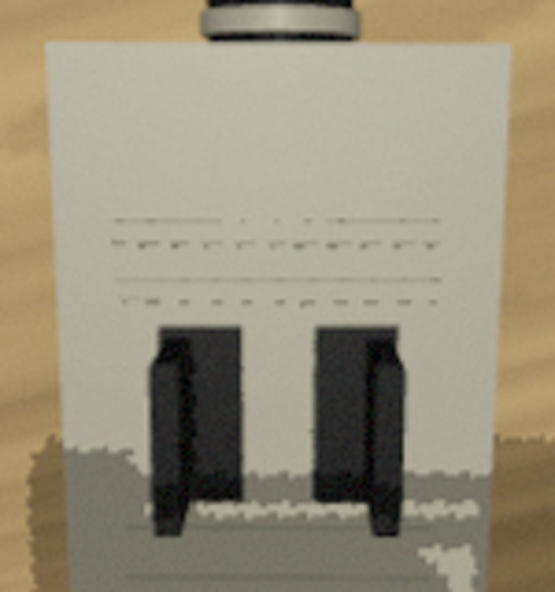

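Run:
```python
from h import *
from scipy.spatial.transform import Rotation as r
g=lambda q,z:proj("wrist",((q[0]+.5)/3.7-.5+180,(q[1]+.5)/3.7-.5+65),z)
o=get_obs();R=r.from_euler('xyz',o['tool_rot'],degrees=True).as_matrix()
T=np.array([g(q,.113) for q in[(150,362),(152,512),(404,362),(402,512)]])
print(((T-o['tool_pos'])@R).round(4), T.mean(0))
C=np.array([g(q,.075) for q in[(46,43),(511,43)]])
d=C[1]-C[0];print(((C-o['tool_pos'])@R).round(4),np.linalg.norm(d),np.degrees(np.arctan2(d[1],d[0])), o['tool_pos'],o['tool_rot'])
m=C.mean(0);dd=np.array([d[1],-d[0],0])/np.linalg.norm(d);print(m+.09*dd,m-.09*dd)
```

```text
[[ 0.0223 -0.0296  0.1093]
 [-0.0124 -0.0301  0.1093]
 [ 0.0224  0.0265  0.1093]
 [-0.0123  0.0269  0.1093]] [ 0.46245439 -0.31530993  0.113     ]
[[ 0.0917 -0.0563  0.1472]
 [ 0.0918  0.0535  0.1473]] 0.10975637262191766 -104.5124880020962 [ 0.45730184 -0.31552238  0.22231616] [ 1.79965921e+02  3.61196856e-02 -1.45642671e+01]
[ 0.45921528 -0.3147249   0.075     ] [ 0.63347202 -0.35983128  0.075     ]
```

```bash
python3 -m handwheel '[[0.087,0.001,-0.001,0.035,0],[0.087,0.002,-0.0015,0.075,0],[0.087,0.002,-0.0015,0.11,0],[0.087,0.002,-0.0015,0.13,0],[0.087,0.002,-0.0015,0.138,0],[0.087,0.002,-0.0015,0.138,0],[0.087,0.002,-0.0015,0.138,0]]' 25
python3 - <<'E'
from h import *
import cv2
cv2.imwrite("pics/w2.png",read_camera("wrist"));print(get_obs()['tool_pos'])
E
```

```text
time_s: 2.05
tool_pos: [0.4614, -0.3139, 0.0858]
tool_rot: [180.0, -0.1, -14.4]
force: [-0.5, 0.1, -0.1]
grip_width: 0.0874
[ 0.46171859 -0.31389236  0.08616725]
```

View pics/w2.png

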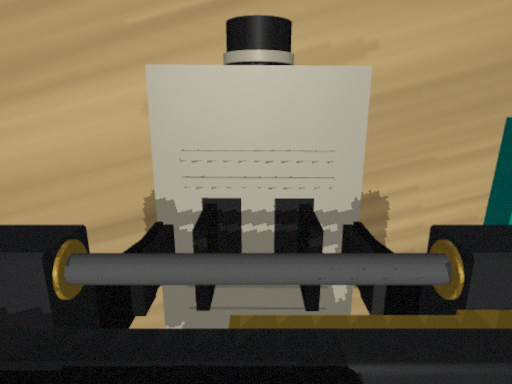

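The tabs (columns 195–320) sit centred between the fingers (about 172–343). I'll go 3 mm lower and squeeze.

```bash
python3 -m handwheel '[[0.087,-0.001,0,0.003,0],[0.06,-0.001,0,0.003,0],[0.05,-0.001,0,0.003,0],[0.04,-0.001,0,0.003,0],[0.03,-0.001,0,0.003,0],[0.02,-0.001,0,0.003,0],[0.02,-0.001,0,0.003,0],[0.02,-0.001,0,0.003,0],[0.02,-0.001,0,0.003,0],[0.02,-0.001,0,0.003,0]]' 25
```

```text
time_s: 3.1
tool_pos: [0.46, -0.3128, 0.0819]
tool_rot: [180.0, -0.0, -14.4]
force: [0.2, -0.1, 2.7]
grip_width: 0.0306
```

```bash
python3 -m handwheel '[[0.02,0,0,-0.005,0],[0.02,0,0,-0.015,0],[0.02,0,0,-0.03,0],[0.02,0,0,-0.045,0],[0.02,0,0,-0.065,0],[0.02,0,0,-0.085,0],[0.02,0,0,-0.1,0],[0.02,0,0,-0.11,0],[0.02,0,0,-0.11,0],[0.02,0,0,-0.11,0],[0.02,0,0,-0.11,0]]'
python3 - <<'E'
from h import *
import cv2
cv2.imwrite("pics/w3.png",read_camera("wrist"));cv2.imwrite("pics/s3.png",read_camera("scene"))
from scipy.spatial.transform import Rotation as r
o=get_obs();R=r.from_euler('xyz',o['tool_rot'],degrees=True).as_matrix()
print(o['tool_pos'],o['tool_rot'],o['qpos'].round(1),R.T@(np.array([.5129,.3043,.19])-o['tool_pos']))
E
```

```text
time_s: 4.2
tool_pos: [0.4593, -0.3122, 0.1904]
tool_rot: [-180.0, 0.1, -14.4]
force: [0.7, 1.1, -2.0]
grip_width: 0.0312
[ 0.45937323 -0.3122691   0.19043026] [-1.79960124e+02  1.07931323e-01 -1.43914704e+01] [ 45.5   8.8 -15.5  98.8   2.4  72.9 -74.9] [-0.1013975  -0.61052454  0.00104618]
```

View pics/w3.png

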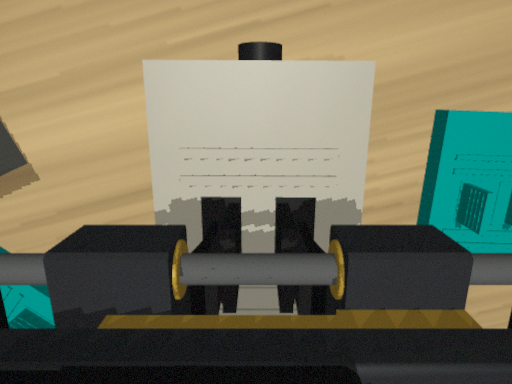

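View pics/s3.png

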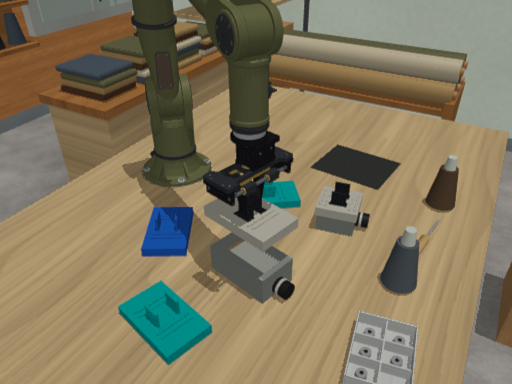

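The cover has come off cleanly and hangs level in the fingers, and the square box at (338,208) is undisturbed. I'll raise it further, then carry it over the mat.

```bash
python3 -m handwheel '[[0.02,0,-0.005,-0.015,0],[0.02,-0.002,-0.015,-0.035,0],[0.02,-0.006,-0.035,-0.05,0],[0.02,-0.01,-0.065,-0.05,0],[0.02,-0.017,-0.1,-0.05,0],[0.02,-0.023,-0.14,-0.05,0],[0.02,-0.03,-0.18,-0.05,0],[0.02,-0.037,-0.22,-0.05,0],[0.02,-0.043,-0.26,-0.05,0],[0.02,-0.05,-0.3,-0.05,0],[0.02,-0.057,-0.34,-0.05,0],[0.02,-0.063,-0.38,-0.05,0],[0.02,-0.07,-0.42,-0.05,0],[0.02,-0.077,-0.46,-0.05,0],[0.02,-0.083,-0.5,-0.05,0],[0.02,-0.09,-0.54,-0.05,0],[0.02,-0.095,-0.57,-0.05,0],[0.02,-0.099,-0.595,-0.05,0],[0.02,-0.101,-0.607,-0.05,0],[0.02,-0.101,-0.61,-0.05,0]]'
python3 -m handwheel '[[0.02,0,0,0,0],[0.02,0,0,0,0],[0.02,0,0,0,0]]'
python3 - <<'E'
from h import *
import cv2
cv2.imwrite("pics/w4.png",read_camera("wrist"));cv2.imwrite("pics/t4.png",read_camera("top"))
from scipy.spatial.transform import Rotation as r
o=get_obs();R=r.from_euler('xyz',o['tool_rot'],degrees=True).as_matrix()
print(o['tool_pos'],o['tool_rot'],o['qpos'].round(1),R.T@(np.array([.5129,.3043,.036])-o['tool_pos']))
E
```

```text
time_s: 6.3
tool_pos: [0.5125, 0.3055, 0.242]
tool_rot: [-180.0, 0.0, -14.2]
force: [-0.6, -0.1, -2.2]
grip_width: 0.0312
time_s: 6.6
tool_pos: [0.5142, 0.3017, 0.2416]
tool_rot: [179.9, -0.0, -14.5]
force: [0.2, 0.3, -2.7]
grip_width: 0.0311
[0.514086   0.30217094 0.24161843] [ 1.79964520e+02 -2.94048407e-02 -1.44968459e+01] [   4.8   16.4  -45.8   88.3   11.9   80.4 -146.3] [-0.00178672 -0.00189172  0.2056164 ]
```

View pics/w4.png

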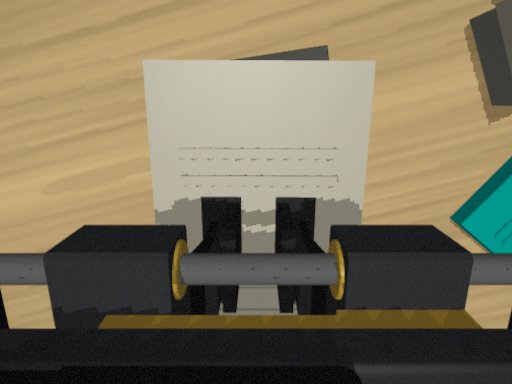

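View pics/t4.png

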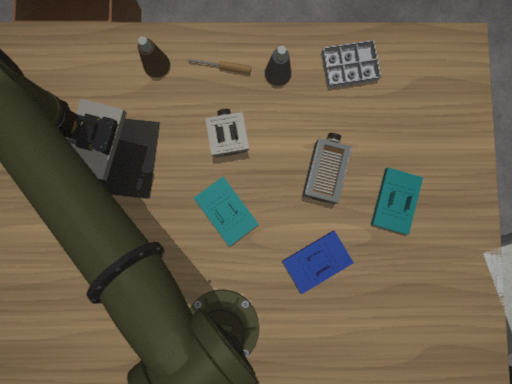

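The wrist view shows the cover level over the mat. The top view shows the open long box at (328,170), the square cover still at (227,133), and the cover over the mat (its offset there is parallax from the height). I'll lower it to about 8 mm above rest, adding a small twist to keep the last joint off its limit.

```bash
python3 -m handwheel '[[0.02,0,0,0.01,0.02],[0.02,0,0,0.03,0.05],[0.02,-0.001,-0.001,0.055,0.08],[0.02,-0.001,-0.001,0.085,0.1],[0.02,-0.001,-0.001,0.115,0.1],[0.02,-0.001,-0.001,0.145,0.1],[0.02,-0.001,-0.001,0.17,0.1],[0.02,-0.001,-0.001,0.185,0.1],[0.02,-0.001,-0.001,0.193,0.1],[0.02,-0.001,-0.001,0.197,0.1],[0.02,-0.001,-0.001,0.197,0.1],[0.02,-0.001,-0.001,0.197,0.1],[0.02,-0.001,-0.001,0.197,0.1]]'
python3 - <<'E'
from h import *
import cv2
cv2.imwrite("pics/s5.png",read_camera("scene"));cv2.imwrite("pics/t5.png",read_camera("top"))
o=get_obs();print(o['tool_pos'],o['tool_rot'],o['qpos'].round(1),o['force'])
s=cv2.imread("pics/s5.png")[110:230,280:440];t=cv2.imread("pics/t5.png")[75:215,60:200]
cv2.imwrite("pics/c5.png",np.hstack([cv2.resize(s,(460,345)),cv2.resize(t,(340,345))]))
E
```

```text
time_s: 8.0
tool_pos: [0.5137, 0.305, 0.0456]
tool_rot: [-179.9, -0.1, -20.1]
force: [0.3, -0.1, -2.2]
grip_width: 0.0311
[0.51350708 0.30478244 0.04529963] [-1.79947756e+02 -5.53556509e-02 -2.01334762e+01] [  -7.8   23.5  -30.7  101.    13.7   59.2 -153.6] [ 0.77498761 -0.55338415 -1.33992548]
```

View pics/c5.png

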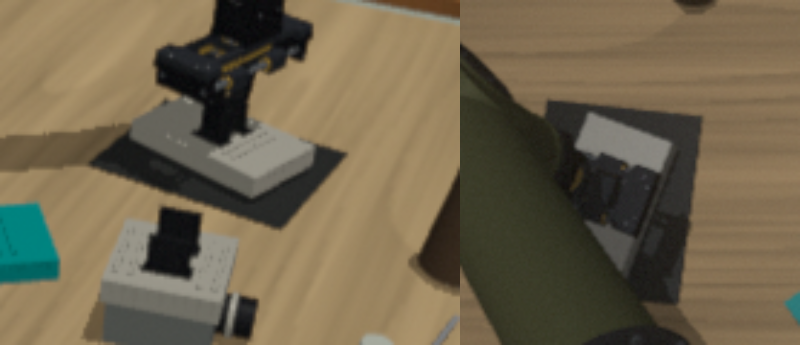

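The cover hangs flat about 8 mm above the mat and well inside it. However, joint 7 moved toward its limit (−153.6), so I twisted the wrong way. I'll twist back before setting it down.

```bash
python3 -m handwheel '[[0.02,0,0,0,-0.03],[0.02,0,0,0,-0.08],[0.02,0,0,0,-0.14],[0.02,0,0,0,-0.2],[0.02,0,0,0,-0.24],[0.02,0,0,0,-0.24],[0.02,0,0,0,-0.24]]'
python3 - <<'E'
from h import *
o=get_obs();print(o['tool_pos'],o['tool_rot'],o['qpos'].round(1),o['force'])
E
```

```text
time_s: 8.8
tool_pos: [0.513, 0.3045, 0.0446]
tool_rot: [180.0, -0.0, -6.4]
force: [-0.0, -0.6, -2.3]
grip_width: 0.0308
[0.51303721 0.30449324 0.04455549] [ 1.79996833e+02 -8.75872407e-04 -6.40019595e+00] [  -5.9   24.   -33.1  101.    15.    59.4 -140.8] [-0.01717943 -0.61764352 -2.29847382]
```

Joint 7 is now at −140.8, which is safe. I'll lower slowly and watch the force for contact.

```bash
python3 -m handwheel '[[0.02,0,0,0.003,0],[0.02,0,0,0.005,0],[0.02,0,0,0.007,0],[0.02,0,0,0.007,0],[0.02,0,0,0.007,0]]'; python3 -m handwheel '[[0.02,0,0,0.001,0],[0.02,0,0,0.001,0],[0.02,0,0,0.001,0]]'
```

```text
time_s: 9.3
tool_pos: [0.5129, 0.3046, 0.0374]
tool_rot: [180.0, 0.0, -6.4]
force: [0.1, -0.6, -0.9]
grip_width: 0.0308
time_s: 9.6
tool_pos: [0.513, 0.3046, 0.0365]
tool_rot: [180.0, -0.0, -6.4]
force: [0.2, 0.4, -1.4]
grip_width: 0.0312
```

```bash
python3 -m handwheel '[[0.02,0,0,0.001,0],[0.02,0,0,0.001,0],[0.02,0,0,0.001,0]]';python3 -m handwheel '[[0.02,0,0,0.001,0],[0.02,0,0,0.001,0],[0.02,0,0,0.001,0]]'
```

```text
time_s: 9.9
tool_pos: [0.5132, 0.3047, 0.0359]
tool_rot: [-180.0, -0.0, -6.4]
force: [-0.5, -0.3, 1.4]
grip_width: 0.0309
time_s: 10.2
tool_pos: [0.5132, 0.3047, 0.0358]
tool_rot: [180.0, -0.0, -6.4]
force: [-2.5, -1.1, 6.9]
grip_width: 0.0306
```

It is in contact: the force reads +6.9 N and z has stopped. I'll open slowly, then withdraw straight up.

```bash
python3 -m handwheel '[[0.035,0,0,-0.001,0],[0.042,0,0,-0.001,0],[0.05,0,0,-0.001,0],[0.058,0,0,-0.001,0],[0.066,0,0,-0.001,0],[0.076,0,0,-0.001,0],[0.086,0,0,-0.001,0],[0.086,0,0,-0.001,0],[0.086,0,0,-0.001,0],[0.086,0,0,-0.001,0]]'
python3 -m handwheel '[[0.086,0,0,-0.01,0],[0.086,0,0,-0.03,0],[0.086,0,0,-0.06,0],[0.086,0,0,-0.1,0],[0.086,0,0,-0.14,0],[0.086,0,0,-0.17,0],[0.086,0,0,-0.2,0],[0.086,0,0,-0.2,0],[0.086,0,0,-0.2,0],[0.086,0,0,-0.2,0]]'
python3 - <<'E'
from h import *
import cv2
cv2.imwrite("pics/s6.png",read_camera("scene"));cv2.imwrite("pics/t6.png",read_camera("top"))
cv2.imwrite("pics/w6.png",read_camera("wrist"))
s=cv2.imread("pics/s6.png")[110:230,280:440];t=cv2.imread("pics/t6.png")[75:215,60:250]
cv2.imwrite("pics/c6.png",np.hstack([cv2.resize(s,(400,300)),cv2.resize(cv2.imread("pics/w6.png"),(400,300))]))
E
```

```text
time_s: 11.2
tool_pos: [0.513, 0.3045, 0.0354]
tool_rot: [180.0, 0.0, -6.4]
force: [-0.4, -0.3, 0.3]
grip_width: 0.0853
time_s: 12.2
tool_pos: [0.5124, 0.3041, 0.2345]
tool_rot: [179.9, 0.1, -6.4]
force: [-0.6, 0.3, -0.7]
grip_width: 0.0859
```

View pics/c6.png

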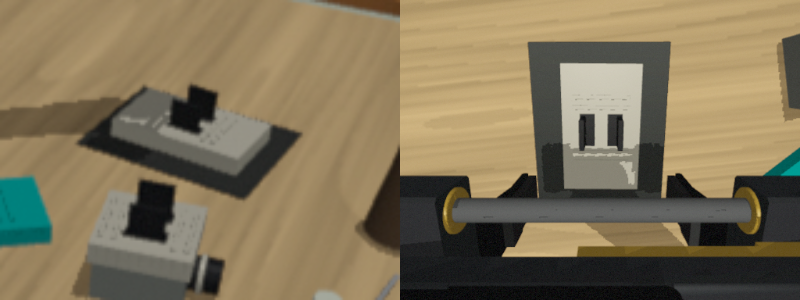

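View pics/t6.png

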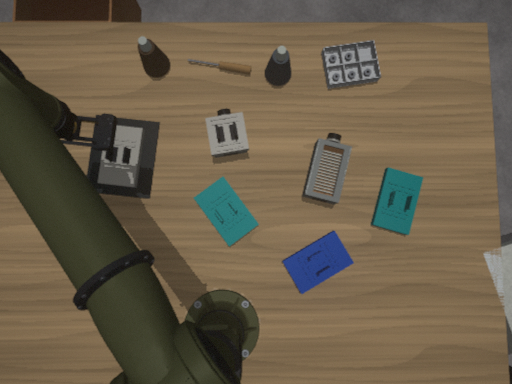

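The cover lies flat and right side up, centred on the mat in the wrist crop, with its tabs sprung back. The square cover is still at (227,133), and the gripper is clear.

```bash
python3 -c "
from h import *
C=np.array([proj('wrist',q,.029) for q in[(205,82),(310,83),(304,242),(209,241)]]);print(C.mean(0))
print(sign_off())"
```

```text
[0.51184042 0.30353624 0.029     ]
the job is handed in; nothing more can be done
None
```

The long box's cover is off and set down flat, right side up, in the middle of the rubber mat, and the job is handed in. It took about 12 s of the 40 s allowed.

- **Release and lift:** I squeezed both tabs fully (about 31 mm wide) and lifted the cover straight up. The top view then showed the long box open.
- **Carry and set-down:** I carried it over the mat and lowered it until the force showed contact, about 7 N. Then I opened the fingers slowly and withdrew straight up.
- **Last checks:** The wrist picture puts the cover's centre at (0.512, 0.304). The mat's centre was measured at (0.513, 0.304), so it is off by about 1 mm. By eye the square cover had not moved in the top picture, and the gripper was about 0.2 m above the cover, touching nothing.
- **One slip:** While lowering, I first twisted the tool the wrong way, which took joint 7 to −153.6° against its −154.24° limit. I turned it back to −140.8° before setting the cover down. No check failed or disagreed.

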